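# Load a flat battery pack into its charging cradle

### The job

Put the flat battery pack on charge: lay it flat on the loading deck of the charging cradle with its contact end towards the bay and let go of it there. Then push it from behind, forward over the raised lip and in under the two hooks against the sprung contacts, until its tail drops behind the lip, and press it down until it lies flat on the floor of the bay, held by the lip. Work gently: do not force the battery or the cradle, and leave the other things on the bench where they are.

Things in the scene. Friction and masses are not known exactly. Their poses are not given: they have to be found in the camera images.
- battery_centre (a point): Centre (half-way up) of the loose flat battery pack: a grey plastic slab 56 mm long (its x), 40 mm wide (its y), 10 mm thick (its z, up), 75 g, with a plain label on top. +x points to its contact end (three brass pads at the edge); three thumb ribs mark the tail, -x. It starts lying flat on the mat, whose top is at z = 2 mm, and is best gripped across its 40 mm width.
- battery_nose (a point): Middle of the end face of the battery's contact end, 28 mm from its centre along its +x, half-way up.
- cradle: Black charging cradle, fixed to the bench, 158 mm long (x), 66 mm wide (y). Origin at bench height (z = 0) under its middle; x is the direction in which the battery is pushed in, z up. In its frame along x: deck from -84 to -14 mm, ramp to -8, lip -8 to -4, bay from there on, back wall at 64. All x, y and heights given for its parts are in this frame.
- deck (a point): Middle of the flat loading deck's top, at x = -49 mm, y = 0, 11.5 mm high; the deck is 70 mm long, 66 mm wide and open at the sides and front.
- lip (a point): Middle of the lip's flat top, at x = -6 mm, y = 0, 14 mm high, 66 mm across: 2.5 mm above the deck, a 6 mm long ramp on that side; 6 mm above the bay floor, upright back face at x = -4 mm. The sides are open up to x = 2 mm. Push the battery low on its end face: pushed at its top edge, the tail is held down, the nose does not tip into the bay and jams at the hooks.
- bay (a point): Point on the bay floor under the centre of a battery that is fully home: x = 24 mm, y = 0, 8 mm high (the battery's centre is then 13 mm, its top 18 mm high). Cheeks 22 mm high stand 43 mm apart from x = 13 mm on, flared towards the lip to about 54 mm at x = 2 mm. Two hooks over the far corners, from x = 47 mm on (sloping front edge from 40), leave 13 mm of height: the nose goes in below them.
- contact_face (a point): Middle of the face of the sprung contact block (20 mm wide, 7 mm high) at rest: x = 48 mm, 52 mm from the lip's back face; the battery is 56 mm long. It yields 7 mm in +x, 3 N at first to 9 N at the end, then is solid. The tail clears the lip at about 4.5 mm (7 N). Let go sooner, the battery is pushed back on to the lip. Pinched, the tail may need stroking down before letting go.
- tip_tin: Small round metal tin, 41 mm across and 18 mm high, on the bench right of the mat; leave it alone. Origin at the middle of its underside.
- tweezers: Black tweezers, 123 mm long, lying at the front edge of the mat; leave alone. Origin in the middle of the underside.
- flux_pen: White pen with a green cap, 115 mm long, lying between the board holder and the parts bins; leave alone. Origin in the middle of the underside.
- syringe: White tube with a green end, 90 mm long, lying on the bench right of the mat; leave alone. Origin in the middle of the underside.
- solder_reel_1: Standing reel of solder, 56 mm across, 58 mm high, behind the iron stand; leave alone. Origin at the middle of its underside.
- cutters_a: Side cutters with orange grips, 126 mm long, lying at the front right; leave alone. Origin in the middle of the underside.

How it is judged (in metres and radians):
On the way:
1. the battery lies flat on the loading deck, contact end towards the bay, let go (x of battery_centre in the frame of cradle between -0.08 and -0.03 m and y of battery_centre in the frame of cradle between -0.015 and 0.015 m and z of battery_centre in the frame of cradle between 0.0145 and 0.0195 m and x of battery_nose in the frame of cradle above -0.055 m and angle between the x axis of battery_centre and the x axis of cradle, either way round below 0.3 rad and contact force between the fingers and battery below 0.1 N), for 0.2 s.
At the end, for the whole second after the job is handed in: The battery lies flat on the bay floor (tilt under 0.035 rad, centre within 1.5 mm of 13 mm above the cradle's origin and at x = 22.5 to 26.5 mm, y within 3 mm), contact end in the bay against the contacts and its tail behind the lip, at rest and let go (x of battery_centre in the frame of cradle between 0.0225 and 0.0265 m and y of battery_centre in the frame of cradle between -0.003 and 0.003 m and z of battery_centre in the frame of cradle between 0.0115 and 0.014 m and x of battery_nose in the frame of cradle above 0.049 m and angle between battery_centre's own z axis and vertical below 0.035 rad and angle between the x axis of battery_centre and the x axis of cradle, either way round below 0.09 rad and linear speed of battery below 0.01 m/s); the robot touches nothing.
It fails at once if once the battery is past the deck, the fingers push, press or squeeze it with more than 30 N (x of battery_centre in the frame of cradle above -0.015 m and contact force between the fingers and battery above 30 N).
It fails at once if the battery is pressed on to the deck with more than 40 N (x of battery_centre in the frame of cradle below -0.03 m and contact force between battery and cradle above 40 N).
It fails at once if the robot presses on the cradle with more than 30 N (contact force between any of the fingers, the arm and cradle above 30 N).
It fails at once if another thing on the bench is moved by more than 20 mm (distance of any of tip_tin, tweezers, flux_pen, syringe, solder_reel_1, cutters_a from where it was at the start of the episode above 0.02 m).
It also fails if it takes over 72 s, if anything falls off the work surface, if the arm or the gripper's body presses on something with over 40 N, if the wrist force passes 120 N, or if a joint passes its speed limit or range.

### The arm

A 6-joint arm with a two-finger parallel gripper is mounted at the origin on a cart in front of the work surface, level with it; the furniture and walls round the work are solid. World frame = base frame: x ahead of the robot, y to its left, z up, the work surface at z = 0. Lengths are in mm, angles in rad, forces in N, time in s.
With the tool pointing down it reaches from about 350 to 875 mm from the base axis. Payload 4.2 kg.
Tool frame: the origin (TCP) lies on the mounting face of the last link; the fingertips stand 173 mm ahead of it and the grasp point (between the pads) lies grip_point_offset ahead of it (grip_point_offset is the distance from the TCP to the grasp point, in mm); z points along the fingers, y is the line along which they close (so a half turn about z gives the same grasp; the last joint's range is limited). The gripper opens to 85 mm and grips with 20 to 120 N. Pads are 22 mm wide; open, the fingers measure 114 mm over their backs; the gripper's body (76 mm by 85 mm) begins 54 mm behind the grasp point. The pads swing forward as they close: fully open they stand 13 mm farther back than shut.
Start: joints at [1.569, 0.385, 0.008, 0, -1.194, -0.259], TCP at [161.127, 603.853, 404.712] pointing down, gripper open.
Joint ranges: [-3.14, 3.14], [-1.21, 2.06], [-1.07, 1.41], [-3.16, 2.05], [-2.99, -0.16], [-3.1, 3.1]. Speed limits (rad/s): [2.79, 2.79, 3.14, 3.14, 3.14, 3.14].

### API

Orientations are given as a unit quaternion [x, y, z, w].
In Python, from bench import read_state, get_image, job_done, recognise, place_of, grip_point_offset gives the robot as it stands. The module is installed in compiled form; this text tells all that it offers.
- The arm moves only by the tool carry_out, never from a script. Its arguments are lists of equal length, an entry for each row: "slide": the shift along the tool's x, y, z in m, a list of three; "roll": the turn about the tool's z in degrees; "claw": the finger opening in m, from 0 to 0.0854. A call has 1 to 8 rows; each row is the pose to reach, as a shift and turn from the pose commanded when the call began, along the tool's axes at that moment; what a row does not reach only later rows make up. A row lasts 1/8 s, in which the tool goes at most 62.5 mm and 10.7 degrees, less where a joint would pass 70% of its speed; a pose out of reach is approached as far as the arm can. A call with a gripper value outside its range is refused whole. The fingers move at their own pace and stop on an object; the grip force is fixed at half the most. Time passes only in rows, so rows that repeat a pose let the fingers close. It gives the time, the measured TCP pose, the force, the opening and the grip force at its end, in the units of the state.
- read_state(): the state, without advancing time (a new reading comes with each control period).
- get_image(name): name is "side" or "top"; returns a dict with "img" (420x560x3 uint8, red, green, blue), "z_map" (420x560 float32, mm along the optical axis (not along the pixel's ray), 0 where there is no reading), "mtx" (3x3 intrinsics, pixels), "world_from_camera" (4x4, takes a point from camera to world coordinates). Camera axes: x right, y up, looking along -z (the intrinsics and any distortion apply to the point x, -y, -z); pixel columns grow to the right and rows downward; lengths in mm; the calibration is good to about 2 mm. A picture is of the moment at which its call begins.
- job_done(): hands the job in; it is judged then, once.
Trained networks look in a picture, given as the dict that the camera call returned (one of the last four; its "shot" number tells which), for a name from the list of things; names that differ only in an ending like _2 or _b are one class to them, and where a whole thing is asked for, a point or a joint stands for the part that bears it (a point fixed in the world has none). Each returns a list of dicts, best first, with "conf" (0 to 1); they miss things now and then, are a little off and sometimes report something else, mostly with a low value. They report only what shows in the picture. A call takes as long as a camera call.
- recognise(picture, thing): "at" ([column, row] in pixels, amid what is visible of it).
- place_of(picture, thing): "at" ([column, row] in pixels: a listed point, or the origin of a listed thing).
The state is a dict: "clock": time; "joints": joint angles; "joint_vel": joint speeds; "joint_efforts": joint torques, N m; "position": TCP position; "ee_rot": TCP orientation; "contact_force": force on the tool from outside, world axes, zero at the start; "wrist_torque": the same for the moment, N m; "gripper_width": finger opening in mm; "grasp_force": force on a finger pad.
Only numpy, scipy, OpenCV 4.12 (cv2) and the standard library are available. Lean on these libraries where they do the work, as an engineer would, in place of code of your own. Each camera call takes 0.05 s, during which the arm holds its last target. There are 200 camera calls.

## Working session

There is one attempt and no reset: what is moved stays moved. The work goes in short steps, Python scripts to look and compute and a tool call to move; the robot and the scene stay as the last step left them, time stands still between calls to the robot, and variables do not carry over. Pictures are saved under pics/ and viewed, at most 10 in all, crops included, and the job is handed in when it is done.

Besides the shell and the picture viewer there is one more tool, called by a JSON object that holds its "fn" and its "kwargs", one argument or row to a line. carry_out: Moves the arm, as the interface text tells. Its arguments: {"type":"object","properties":{"slide":{"type":"array"},"roll":{"type":"array"},"claw":{"type":"array"}},"required":["slide","roll","claw"]}

```bash
mkdir -p pics
cat > h.py <<'E'
import numpy as np, cv2
from bench import *
from scipy.spatial.transform import Rotation as R
def ray(p,uv):
    K=np.array(p["mtx"]);T=np.array(p["world_from_camera"])
    d=np.array([(uv[0]-K[0,2])/K[0,0],-(uv[1]-K[1,2])/K[1,1],-1.])
    return T[:3,3],T[:3,:3]@d
def at_z(p,uv,z):
    o,d=ray(p,uv); return o+d*(z-o[2])/d[2]
def cloud(p):
    K=np.array(p["mtx"]);T=np.array(p["world_from_camera"]);z=p["z_map"]
    v,u=np.mgrid[:z.shape[0],:z.shape[1]]
    c=np.stack([(u-K[0,2])/K[0,0]*z,-(v-K[1,2])/K[1,1]*z,-z],-1)
    w=c@T[:3,:3].T+T[:3,3]; w[z==0]=np.nan; return w
def save(p,n,box=None,s=1):
    im=p["img"][...,::-1]
    if box: im=im[box[1]:box[3],box[0]:box[2]]
    cv2.imwrite("pics/"+n,cv2.resize(im,None,fx=s,fy=s,interpolation=cv2.INTER_CUBIC))
E
python3 - <<'E'
from h import *
s=read_state();print(s, grip_point_offset() if callable(grip_point_offset) else grip_point_offset)
for n in("top","side"):
    p=get_image(n);save(p,n+"0.png");W=cloud(p)
    print(n,p["mtx"],p["world_from_camera"], {k:v for k,v in p.items() if k not in("img","z_map","mtx","world_from_camera")})
    for t,z in(("battery_centre",7),("battery_nose",7),("cradle",0),("deck",11.5),("lip",14),("bay",8),("contact_face",11.5)):
        for r in place_of(p,t)[:2]:
            print(t,r["conf"],np.round(r["at"]),at_z(p,r["at"],z).round(1))
E
```

```text
{'clock': 0.0, 'joints': array([ 1.56859899e+00,  3.85546101e-01,  6.61617561e-03, -5.03388760e-04,
       -1.19398180e+00, -2.58573316e-01]), 'joint_vel': array([0.00053626, 0.00054104, 0.00042861, 0.00105458, 0.00025955,
       0.00060473]), 'joint_efforts': array([ 9.55571886e-04, -3.92285156e+01,  1.88407874e+01,  4.18619201e+00,
       -4.53966932e-03, -5.09730071e-06]), 'position': array([161.06865926, 603.67201136, 403.62305096]), 'ee_rot': array([ 9.91499209e-01, -1.30108206e-01, -9.68052744e-05,  1.07892516e-03]), 'contact_force': array([-0.52638312, -1.30138548, -0.29551648]), 'wrist_torque': array([ 0.0140702 , -0.01882651,  0.00887118]), 'grasp_force': 0.0, 'gripper_width': 85.36859047678224} 154.70000000000002
top [[520.61766902   0.         278.10981847]
 [  0.         520.61766902 202.1699048 ]
 [  0.           0.           1.        ]] [[-2.70010397e-02  9.83584023e-01 -1.78419206e-01  2.99397680e+02]
 [-9.99606518e-01 -2.79236019e-02 -2.66111166e-03  6.53927979e+01]
 [-7.59953380e-03  1.78277149e-01  9.83950967e-01  1.29711760e+03]
 [ 0.00000000e+00  0.00000000e+00  
[... 322 characters left out ...]
. ]
bay 0.97 [250. 157.] [653.1 138.1   8. ]
contact_face 0.71 [176. 191.] [568.2 325.7  11.5]
contact_face 0.33 [257. 226.] [474.2 123.   11.5]
side [[514.39108839   0.         276.89246362]
 [  0.         514.39108839 213.22084319]
 [  0.           0.           1.        ]] [[-8.22617271e-01  1.79391757e-01 -5.39554837e-01 -3.69966299e+01]
 [-5.68417690e-01 -2.83182928e-01  7.72469260e-01  8.88754481e+02]
 [-1.42181009e-02  9.42139070e-01  3.34920616e-01  4.17127420e+02]
 [ 0.00000000e+00  0.00000000e+00  0.00000000e+00  1.00000000e+00]] {'shot': 2}
battery_centre 0.59 [298. 257.] [446.7 127.8   7. ]
battery_nose 0.8 [292. 251.] [473.1 108.6   7. ]
deck 0.59 [239. 243.] [578.9 144.2  11.5]
```

Run:
```python
from h import *
a=cv2.imread("pics/top0.png")[120:270,170:330];b=cv2.imread("pics/side0.png")[190:300,190:350]
cv2.imwrite("pics/a.png",np.vstack([cv2.resize(a,None,fx=2.2,fy=2.2),cv2.resize(b,None,fx=2.2,fy=2.2)]))
```

```text
(no output)
```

View pics/top0.png

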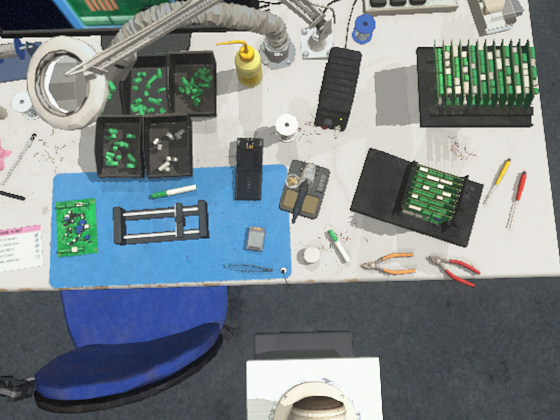

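View pics/a.png

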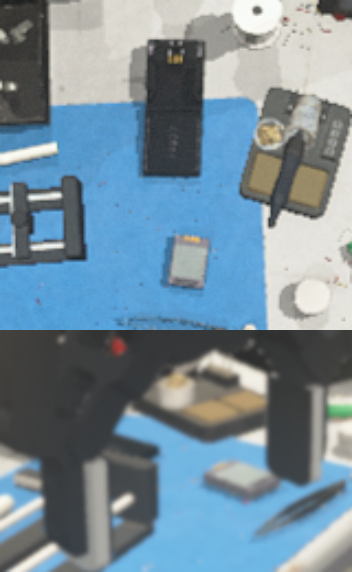

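The top view shows the cradle at about (249,168), with its contacts at the top (far) end. The battery is at about (256,238) with its contact end up. Next I'll measure both with depth and colour.

```bash
cat > meas.py <<'E'
from h import *
def rect(pts):
    (c,s,a)=cv2.minAreaRect(pts.astype(np.float32)); return np.round(c,1),np.round(s,1),round(a,1)
def blob(m,seed):
    n,l=cv2.connectedComponents(m.astype(np.uint8)); r=l[seed[1]-6:seed[1]+7,seed[0]-6:seed[0]+7]; k=np.bincount(r[r>0]).argmax(); return l==k
def world_rect(p,m,z):
    v,u=np.nonzero(m); return rect(np.array([at_z(p,(a,b),z)[:2] for a,b in zip(u,v)]))
def battery(p,c,z,win=26):
    hsv=cv2.cvtColor(p["img"],cv2.COLOR_RGB2HSV)
    m=np.zeros(hsv.shape[:2],bool);x,y=map(int,c)
    s=np.s_[y-win:y+win,x-win:x+win]; m[s]=(hsv[s][...,1]<95)
    return world_rect(p,blob(m,(x,y)),z)
E
python3 - <<'E'
from meas import *
p=get_image("top");W=cloud(p);im=p["img"];hsv=cv2.cvtColor(im,cv2.COLOR_RGB2HSV)
np.set_printoptions(linewidth=250)
print("mat z",np.nanmedian(W[255:262,200:220,2]),"deck z",np.nanmedian(W[180:190,243:255,2]),"bat z",np.nanmedian(W[235:242,252:260,2]))
print(battery(p,(256,238),12))
d=np.zeros(im.shape[:2],bool);d[125:210,225:275]=(im[125:210,225:275].max(2)<75)
print("cradle",world_rect(p,blob(d,(249,185)),14))
print("V row185",im[185,230:270].max(1)); print("V col248",im[125:210,248].max(1))
print("V row150",im[150,230:270].max(1)); print("Z col243",W[130:208,244,2].round(0))
print(hsv[222:254,257,1]);print(hsv[238,240:274,1])
print("Z 238",W[238,240:274,2].round(0))
E
```

```text
mat z 1.4645109322540293 deck z 11.647502792394675 bat z 12.604968694197169
(array([443.6, 127.5]), array([40.8, 57.8]), 80.9)
cradle (array([621.3, 142.2]), array([ 64.8, 160.1]), 86.4)
V row185 [213 198 153 161 152 111  75  69  63  63  64  65  63  64  64  57  66  75  75  96  79  61  62  65  62  64  65  61  64  72  62 140 214 215 221 219 219 214 216 216]
V col248 [213 211 212 213 215 212 206 204 201 203 202 210 177 106 139 101  58  56  57  61  70  86  95  83  49  50  48  55  56  53  58  57  56  59  62  57  61  55  54  57  58  57  58  61  60  46  61  56  59  56  56  58  71  71  59  68  81  57  72  89  75  69
  84  77  64  77  71  63  66  61  63  63  58  58  60 125 185 196 207 220 219 214 217 220 219]
V row150 [146 145 147 149 148 146 124  49  58  61  48  46  51  53  56  51  56  55  50  46  46  50  48  55  65  56  54  56  49  65  61  54 120 202 225 220 221 220 222 223]
Z col243 [ 2. -0. -2. -5. -4. -2.  2. -0. 24. 22. 21. 21. 25. 27. 23. 20. 20. 26. 26. 28. 23.  7. 12.  9. 10.  9. 10.  4.  9. 14. 10.  8. 10.  7.  6.  6.  8.  9.  3. 18. 15. 14. 17. 13. 16. 11. 11. 12. 14. 11. 11. 11. 12.  8. 10. 10. 11. 16. 13. 11. 13. 13.
 12. 14. 12. 12. 10. 11. 14.  9.  2.  1.  4.  4.  6. -0.  3. -2.]
[150 148 150 150 140  16 154  97  20   5  13  11  15  15  16  11  14  15  10  14  14  13  11  15   9  21  11   9  83 150 156 150]
[148 149 148 151 149 145 156 110   9  10  12  12  11  10  10  14  12  14  11  11  14  14   6  15 111 150 149 151 149 150 146 140 144 144]
Z 238 [ 2.  6.  3. -0.  1. -7.  5.  2. 12. 11. 12. 14. 10. 13. 11. 21. 10. 13. 15. 12. 13. 12. 12. 14. 11.  7.  2.  2.  4. -2.  3.  4.  3.  3.]
```

```bash
cat >> h.py <<'E'
CMD=None
def plan(xy,z,yaw,base=None):
    """slide/roll to bring TCP to world xy, z, tool x at yaw deg; from measured pose"""
    s=read_state();M=R.from_quat(s["ee_rot"]).as_matrix()
    d=M.T@(np.array([*xy,z])-s["position"]); y=np.degrees(np.arctan2(M[1,0],M[0,0]))
    r=-((yaw-y+90)%180-90)
    print("pos",s["position"].round(1),"yaw",y.round(2),"F",s["contact_force"].round(1),"-> slide m",(d/1000).round(4),"roll",round(r,2));
E
python3 - <<'E'
from h import *
p=get_image("top")
print("near bottom edge",at_z(p,(248,199.6),0)," near top",at_z(p,(248,199.6),11.5)," far top", at_z(p,(248,137.6),24),at_z(p,(248,137.6),18))
g=p["img"].max(2).astype(float)
for r in (145,152,158,175,185,193):
    row=cv2.GaussianBlur(g[r-1:r+2].mean(0)[None],(1,1),0)[0]
    d=np.diff(row[225:275]);i=d[:25].argmin();j=25+d[25:].argmax()
    print(r,225+i+.5,225+j+.5,[at_z(p,(225+k+.5,r),z)[:2].round(1).tolist() for k,z in((i,14),(j,5))])
plan((444,127.5),230,-9.1)
E
```

```text
near bottom edge [543.38954378 145.03812403   0.        ]  near top [541.22635794 144.33200359  11.5       ]  far top [699.27660144 140.8871653   24.        ] [701.16116695 141.2429582   18.        ]
145 247.5 262.5 [[682.8, 143.1], [684.3, 105.0]]
152 228.5 262.5 [[665.7, 191.9], [665.7, 105.4]]
158 228.5 261.5 [[649.9, 192.0], [649.9, 108.3]]
175 235.5 261.5 [[605.0, 174.8], [605.2, 109.3]]
185 231.5 261.5 [[579.4, 185.2], [579.2, 109.8]]
193 234.5 260.5 [[558.6, 177.8], [558.5, 112.8]]
pos [161.1 603.9 404.7] yaw -14.94 F [ 0.3  0.6 -0.1] -> slide m [0.3961 0.3873 0.1747] roll -5.84
```

{"fn": "carry_out", "kwargs": {
  "slide": [
    [0.396,0.387,0.1],
    [0.396,0.387,0.1],
    [0.396,0.387,0.1],
    [0.396,0.387,0.1],
    [0.396,0.387,0.1],
    [0.396,0.387,0.1],
    [0.396,0.387,0.1],
    [0.396,0.387,0.1]
  ],
  "roll": [-5.8,-5.8,-5.8,-5.8,-5.8,-5.8,-5.8,-5.8],
  "claw": [0.06,0.06,0.06,0.06,0.06,0.06,0.06,0.06]
}}

```text
clock: 1.9
position: [413.2, 179.2, 316.1]
ee_rot: [0.997, -0.079, 0.001, -0.001]
contact_force: [0.2, 1.2, 0.2]
gripper_width: 59.7
grasp_force: 0.0
```

Run:
```python
from h import *
plan((444,127.5),210,-9.1)
```

```text
pos [413.2 179.2 316.1] yaw -9.09 F [0.2 1.2 0.2] -> slide m [0.0385 0.0463 0.1061] roll 0.01
```

{"fn": "carry_out", "kwargs": {
  "slide": [
    [0.0385,0.046,0.06],
    [0.0385,0.046,0.106],
    [0.0385,0.046,0.106],
    [0.0385,0.046,0.106]
  ],
  "roll": [0,0,0,0],
  "claw": [0.06,0.06,0.06,0.06]
}}

```text
clock: 2.4
position: [443.9, 130.2, 211.3]
ee_rot: [0.997, -0.079, 0.001, -0.001]
contact_force: [-0.2, -0.4, 0.6]
gripper_width: 60.1
grasp_force: 0.0
```

Run:
```python
from meas import *
plan((444,127.5),180,-9.1)
p=get_image("side");save(p,"side1.png",(170,180,370,330),4)
for t,z in(("battery_centre",7),("battery_nose",7),("cradle",0),("deck",11.5),("lip",14),("bay",8),("contact_face",11.5)):
    for r in place_of(p,t)[:1]: print(t,r["conf"],np.round(r["at"]),at_z(p,r["at"],z).round(1))
```

```text
pos [443.9 130.2 211.3] yaw -9.07 F [-0.2 -0.4  0.6] -> slide m [0.0005 0.0027 0.0312] roll 0.03
battery_centre 0.55 [301. 256.] [444.7 118.7   7. ]
battery_nose 0.72 [290. 253.] [468.3 121.    7. ]
cradle 0.95 [221. 242.] [632.9 136.2   0. ]
deck 0.87 [237. 244.] [580.7 147.8  11.5]
lip 0.71 [223. 237.] [624.2 138.4  14. ]
bay 0.76 [213. 237.] [651.1 141.5   8. ]
contact_face 0.73 [202. 228.] [699.5 120.8  11.5]
```

View pics/side1.png

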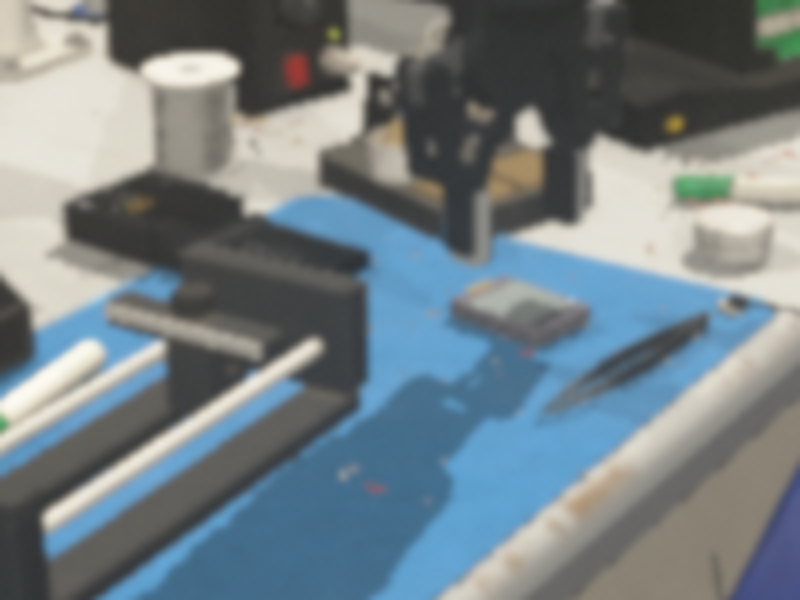

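{"fn": "carry_out", "kwargs": {
  "slide": [
    [0,0,0.015],
    [0,0,0.015],
    [0,0,0.015]
  ],
  "roll": [0,0,0],
  "claw": [0.06,0.06,0.06]
}}

```text
clock: 3.18
position: [443.3, 129.4, 195.2]
ee_rot: [0.997, -0.08, 0.0, -0.0]
contact_force: [0.1, 0.9, 0.2]
gripper_width: 60.1
grasp_force: 0.0
```

Run:
```python
from meas import *
plan((444,127.5),177,-9.1)
```

```text
pos [443.3 129.4 195.2] yaw -9.13 F [0.1 0.9 0.2] -> slide m [0.001  0.0018 0.0182] roll -0.03
```

{"fn": "carry_out", "kwargs": {
  "slide": [
    [0.001,0.002,0.009],
    [0.001,0.002,0.018],
    [0.001,0.002,0.018],
    [0.001,0.002,0.018]
  ],
  "roll": [0,0,0,0],
  "claw": [0.06,0.06,0.06,0.05]
}}

```text
clock: 3.68
position: [443.9, 127.2, 176.7]
ee_rot: [0.997, -0.08, -0.0, 0.0]
contact_force: [0.6, 0.4, -0.0]
gripper_width: 49.9
grasp_force: 0.0
```

{"fn": "carry_out", "kwargs": {
  "slide": [
    [0,0,0],
    [0,0,0],
    [0,0,0],
    [0,0,0],
    [0,0,0],
    [0,0,0]
  ],
  "roll": [0,0,0,0,0,0],
  "claw": [0.036,0.036,0.036,0.036,0.036,0.036]
}}

```text
clock: 4.42
position: [444.0, 127.3, 177.4]
ee_rot: [0.997, -0.08, 0.0, -0.0]
contact_force: [-1.6, 0.2, 6.3]
gripper_width: 37.9
grasp_force: 60.7
```

{"fn": "carry_out", "kwargs": {
  "slide": [
    [0,0,-0.01],
    [0,0,-0.03],
    [0,0,-0.05],
    [0,0,-0.05]
  ],
  "roll": [0,0,0,0],
  "claw": [0.036,0.036,0.036,0.036]
}}

```text
clock: 4.92
position: [444.1, 127.4, 228.2]
ee_rot: [0.997, -0.08, 0.001, -0.001]
contact_force: [-0.7, 0.0, -0.9]
gripper_width: 38.1
grasp_force: 60.4
```

```bash
cat > crad.py <<'E'
from h import *
O=np.array([626.5,141.7]);YAW=-3.7
c,s=np.cos(np.radians(YAW)),np.sin(np.radians(YAW));A=np.array([[c,-s],[s,c]])
def w(x,y=0): return O+A@np.array([x,y])
def cr(p): return (A.T@(np.array(p[:2])-O)).round(1)
def go(x,y,z): plan(w(x,y),z,YAW); print("tcp in cradle",cr(read_state()["position"]))
E
python3 - <<'E'
from crad import *
print(grip_point_offset() if callable(grip_point_offset) else grip_point_offset)
p=get_image("side");save(p,"side2.png",(170,150,370,300),4)
go(-50,0,227)
E
```

```text
154.70000000000002
pos [443.7 127.1 227.2] yaw -9.16 F [ 0.  -0.8 -0.9] -> slide m [ 0.1284 -0.0388  0.0004] roll -5.46
tcp in cradle [-181.5  -26.4]
```

View pics/side2.png

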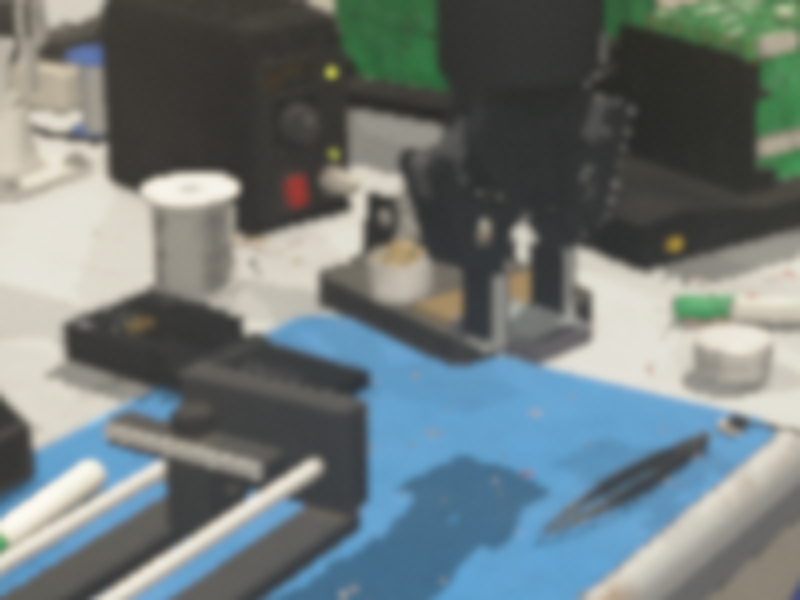

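{"fn": "carry_out", "kwargs": {
  "slide": [
    [0.05,-0.015,0],
    [0.1,-0.03,0],
    [0.128,-0.039,0],
    [0.128,-0.039,0.015],
    [0.128,-0.039,0.02],
    [0.128,-0.039,0.02],
    [0.128,-0.039,0.02]
  ],
  "roll": [-2,-4,-5.5,-5.5,-5.5,-5.5,-5.5],
  "claw": [0.036,0.036,0.036,0.036,0.036,0.036,0.036]
}}

```text
clock: 5.85
position: [576.0, 145.4, 207.2]
ee_rot: [1.0, -0.032, 0.0, -0.0]
contact_force: [-0.2, 0.1, 0.0]
gripper_width: 38.2
grasp_force: 60.4
```

Run:
```python
from crad import *
go(-50,0,188)
p=get_image("top");save(p,"top1.png",(190,110,320,210),6)
p=get_image("side");save(p,"side3.png",(170,150,370,300),4)
```

```text
pos [576.  145.4 207.2] yaw -3.61 F [-0.2  0.1  0. ] -> slide m [0.0007 0.0004 0.0192] roll 0.09
tcp in cradle [-50.7   0.4]
```

View pics/side3.png

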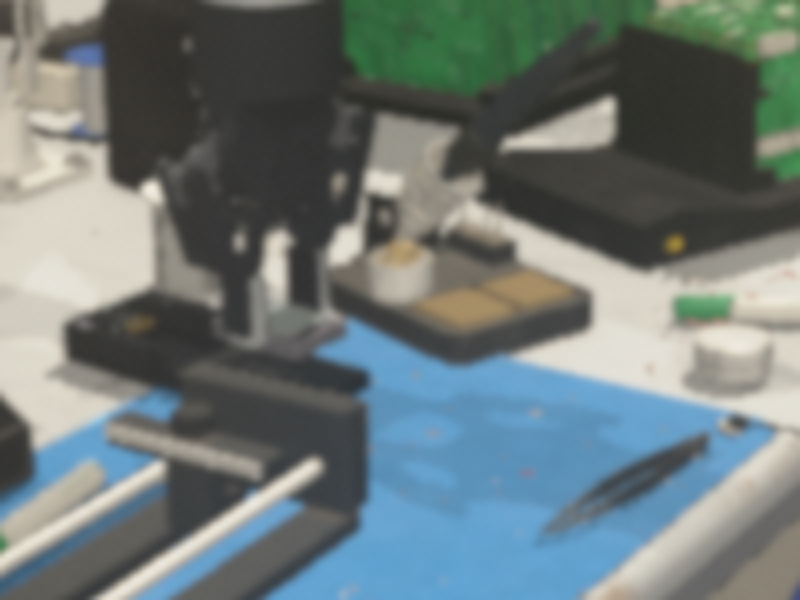

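The battery is held level above the deck, at about crop (290,325). Lowering it now.

{"fn": "carry_out", "kwargs": {
  "slide": [
    [0,0,0.012],
    [0,0,0.017],
    [0,0,0.019],
    [0,0,0.02],
    [0,0,0.02]
  ],
  "roll": [0,0,0,0,0],
  "claw": [0.036,0.036,0.036,0.036,0.036]
}}

```text
clock: 6.58
position: [576.5, 145.4, 187.0]
ee_rot: [0.999, -0.032, 0.0, -0.0]
contact_force: [0.0, -0.4, -0.7]
gripper_width: 38.1
grasp_force: 60.4
```

{"fn": "carry_out", "kwargs": {
  "slide": [
    [0,0,0.0005],
    [0,0,0.001],
    [0,0,0.001]
  ],
  "roll": [0,0,0],
  "claw": [0.036,0.036,0.036]
}}

```text
clock: 6.95
position: [576.5, 145.4, 187.0]
ee_rot: [0.999, -0.032, 0.0, -0.0]
contact_force: [-2.0, 0.2, 6.2]
gripper_width: 38.0
grasp_force: 61.1
```

{"fn": "carry_out", "kwargs": {
  "slide": [
    [0,0,-0.001],
    [0,0,-0.001],
    [0,0,-0.001],
    [0,0,-0.001],
    [0,0,-0.02],
    [0,0,-0.04]
  ],
  "roll": [0,0,0,0,0,0],
  "claw": [0.055,0.055,0.055,0.055,0.055,0.055]
}}

```text
clock: 7.7
position: [576.3, 145.3, 225.8]
ee_rot: [0.999, -0.032, -0.0, 0.0]
contact_force: [0.3, 1.0, -0.2]
gripper_width: 55.1
grasp_force: 0.0
```

{"fn": "carry_out", "kwargs": {
  "slide": [
    [-0.06,0,0],
    [-0.11,0,0],
    [-0.11,0,0],
    [-0.11,0,0]
  ],
  "roll": [0,0,0,0],
  "claw": [0.0,0.0,0.0,0.0]
}}

```text
clock: 8.2
position: [467.1, 152.8, 226.4]
ee_rot: [1.0, -0.031, 0.001, -0.0]
contact_force: [0.8, -0.7, 0.4]
gripper_width: -0.3
grasp_force: 0.0
```

Run:
```python
from crad import *
from meas import rect,blob,world_rect
go(-100,0,187)
p=get_image("top");save(p,"top2.png",(190,110,320,210),6)
v=p["img"].max(2);m=np.zeros(v.shape,bool);m[160:215,225:275]=v[160:215,225:275]>95
n,l,st,c=cv2.connectedComponentsWithStats(m.astype(np.uint8));print(st.tolist())
try: print(world_rect(p,blob(m,(248,187)),21.5))
except Exception as e: print(e)
```

```text
pos [467.1 152.8 226.4] yaw -3.59 F [ 0.8 -0.7  0.4] -> slide m [0.0597 0.0009 0.0395] roll 0.11
tcp in cradle [-159.8    0.8]
[[0, 0, 560, 420, 232968], [225, 160, 50, 55, 2232]]
(array([572., 140.]), array([123.9, 138.6]), 88.5)
```

View pics/top2.png

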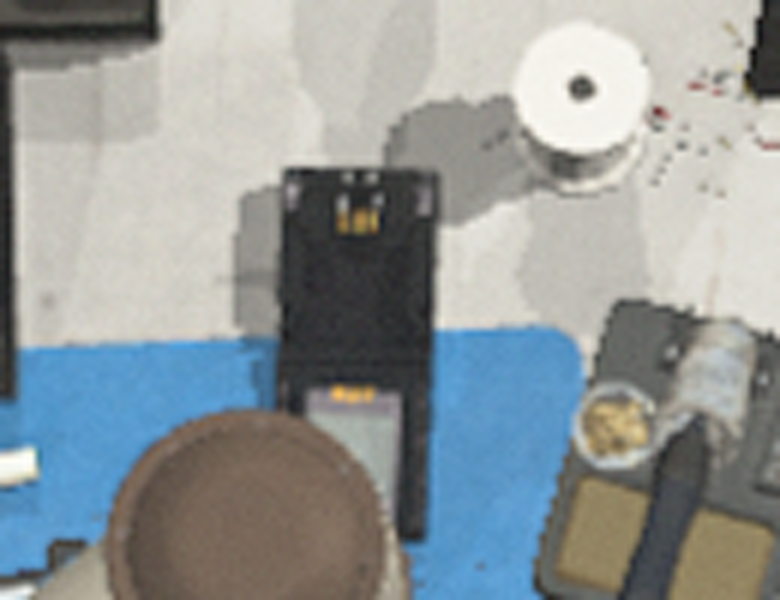

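The battery lies on the deck with its contacts towards the bay, nose at about crop (352,390), and is let go. Next I'll touch the mat behind the cradle to find the height of the closed fingertips.

{"fn": "carry_out", "kwargs": {
  "slide": [
    [0.05,0.001,0.02],
    [0.05,0.001,0.042],
    [0.05,0.001,0.046],
    [0.05,0.001,0.048],
    [0.05,0.001,0.049],
    [0.05,0.001,0.05]
  ],
  "roll": [0,0,0,0,0,0],
  "claw": [0,0,0,0,0,0]
}}

```text
clock: 9.0
position: [516.5, 148.4, 176.6]
ee_rot: [1.0, -0.032, 0.001, -0.0]
contact_force: [0.4, -0.5, -0.5]
gripper_width: 0.4
grasp_force: 0.0
```

{"fn": "carry_out", "kwargs": {
  "slide": [
    [0,0,0.001],
    [0,0,0.002],
    [0,0,0.003],
    [0,0,0.003]
  ],
  "roll": [0,0,0,0],
  "claw": [0,0,0,0]
}}

```text
clock: 9.5
position: [516.5, 148.4, 175.4]
ee_rot: [1.0, -0.031, 0.001, -0.0]
contact_force: [-5.7, 0.3, 15.7]
gripper_width: -0.0
grasp_force: 8.1
```

{"fn": "carry_out", "kwargs": {
  "slide": [
    [0,0,-0.013],
    [0,0,-0.013]
  ],
  "roll": [0,0],
  "claw": [0,0]
}}

```text
clock: 9.75
position: [516.8, 148.5, 187.0]
ee_rot: [0.999, -0.032, 0.001, -0.001]
contact_force: [0.4, 0.1, 0.4]
gripper_width: 0.1
grasp_force: 0.0
```

Run:
```python
from crad import *
go(-60,0.3,186.3)
```

```text
pos [516.8 148.5 187. ] yaw -3.62 F [0.4 0.1 0.4] -> slide m [ 0.0499 -0.0006  0.0009] roll 0.08
tcp in cradle [-109.9   -0.3]
```

{"fn": "carry_out", "kwargs": {
  "slide": [
    [0.008,0,0.0008],
    [0.015,-0.0003,0.0008],
    [0.021,-0.0006,0.0008],
    [0.027,-0.0006,0.0008],
    [0.033,-0.0006,0.0008],
    [0.039,-0.0006,0.0008],
    [0.045,-0.0006,0.0008],
    [0.05,-0.0006,0.0008]
  ],
  "roll": [0,0,0,0,0,0,0,0],
  "claw": [0,0,0,0,0,0,0,0]
}}

```text
clock: 10.75
position: [566.0, 145.2, 185.0]
ee_rot: [0.999, -0.032, -0.002, 0.001]
contact_force: [-5.5, -0.1, 6.3]
gripper_width: -0.0
grasp_force: 3.4
```

{"fn": "carry_out", "kwargs": {
  "slide": [
    [0.004,0,0],
    [0.008,0,0],
    [0.012,0,0],
    [0.016,0,0],
    [0.02,0,0],
    [0.024,0,0],
    [0.024,0,0],
    [0.024,0,0]
  ],
  "roll": [0,0,0,0,0,0,0,0],
  "claw": [0,0,0,0,0,0,0,0]
}}

```text
clock: 11.75
position: [590.4, 143.7, 185.0]
ee_rot: [0.999, -0.032, -0.0, 0.0]
contact_force: [-1.9, -1.5, 4.5]
gripper_width: -0.0
grasp_force: 2.1
```

Run:
```python
from crad import *
go(-25,0.3,186.3)
p=get_image("top");q=get_image("side")
a=cv2.resize(p["img"][125:225,200:300],None,fx=4,fy=4,interpolation=2);b=cv2.resize(q["img"][210:270,170:270],None,fx=4,fy=4,interpolation=2)
b=np.vstack([b,np.zeros((160,400,3),np.uint8)])
cv2.imwrite("pics/push1.png",np.hstack([a,b])[...,::-1])
```

```text
pos [590.4 143.7 185. ] yaw -3.65 F [-1.9 -1.5  4.5] -> slide m [ 0.0112 -0.0006 -0.0013] roll 0.05
tcp in cradle [-36.2  -0.3]
```

View pics/push1.png

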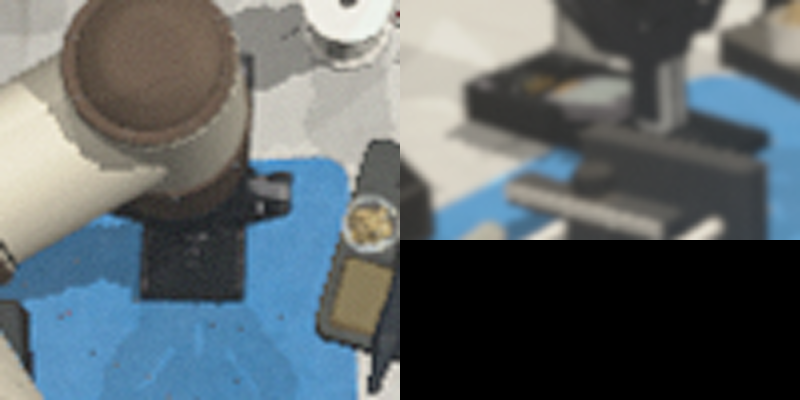

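Side view: the battery has tipped over the lip, its nose down in the bay, with the finger behind its tail at about (665,100). The finger is lightly touching the deck, so I'll raise it and go on.

{"fn": "carry_out", "kwargs": {
  "slide": [
    [0,0,-0.0015],
    [0.004,0,-0.002],
    [0.008,0,-0.0035],
    [0.011,0,-0.0044],
    [0.014,0,-0.0044],
    [0.0155,0,-0.0044],
    [0.017,0,-0.0044],
    [0.017,0,-0.0044]
  ],
  "roll": [0,0,0,0,0,0,0,0],
  "claw": [0,0,0,0,0,0,0,0]
}}

```text
clock: 12.85
position: [607.3, 143.0, 189.4]
ee_rot: [0.999, -0.032, -0.0, 0.0]
contact_force: [0.7, 0.2, -0.0]
gripper_width: 0.0
grasp_force: 0.1
```

{"fn": "carry_out", "kwargs": {
  "slide": [
    [0,0,0.001],
    [0.001,0,0.001],
    [0.002,0,0.001],
    [0.002,0,0.001]
  ],
  "roll": [0,0,0,0],
  "claw": [0,0,0,0]
}}

```text
clock: 13.35
position: [608.6, 142.7, 188.2]
ee_rot: [0.999, -0.032, -0.001, 0.0]
contact_force: [-5.3, 1.3, 2.1]
gripper_width: 0.0
grasp_force: 2.7
```

{"fn": "carry_out", "kwargs": {
  "slide": [
    [0.001,0,0],
    [0.002,0,0],
    [0.002,0,0]
  ],
  "roll": [0,0,0],
  "claw": [0,0,0]
}}

```text
clock: 13.72
position: [610.3, 142.4, 188.1]
ee_rot: [0.999, -0.032, -0.002, 0.001]
contact_force: [-6.5, 1.2, 3.3]
gripper_width: 0.1
grasp_force: 3.2
```

{"fn": "carry_out", "kwargs": {
  "slide": [
    [0.001,0,0],
    [0.002,0,0],
    [0.002,0,0]
  ],
  "roll": [0,0,0],
  "claw": [0,0,0]
}}

```text
clock: 14.1
position: [611.8, 142.2, 188.0]
ee_rot: [0.999, -0.032, -0.003, 0.001]
contact_force: [-8.5, 0.6, 3.7]
gripper_width: -0.4
grasp_force: 3.9
```

{"fn": "carry_out", "kwargs": {
  "slide": [
    [0.0007,0,0],
    [0.0015,0,0],
    [0.0015,0,0]
  ],
  "roll": [0,0,0],
  "claw": [0,0,0]
}}

```text
clock: 14.48
position: [613.0, 142.1, 187.6]
ee_rot: [0.999, -0.032, -0.003, 0.001]
contact_force: [-7.6, 0.8, 2.8]
gripper_width: 0.1
grasp_force: 4.9
```

Run:
```python
from crad import *
go(-14,0.3,188)
q=get_image("side")
cv2.imwrite("pics/push2.png",cv2.resize(q["img"][205:265,170:270],None,fx=8,fy=8,interpolation=2)[...,::-1])
```

```text
pos [613.  142.1 187.6] yaw -3.69 F [-7.6  0.8  2.8] -> slide m [-0.0005 -0.0008 -0.0004] roll 0.01
tcp in cradle [-13.5  -0.5]
```

View pics/push2.png

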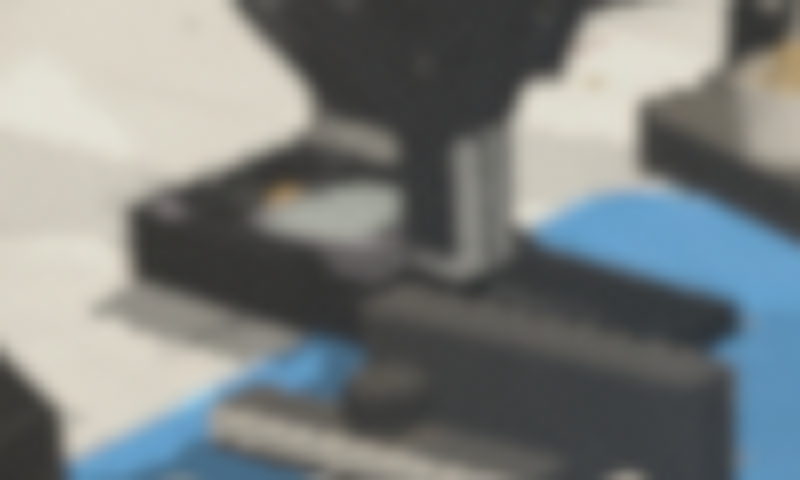

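{"fn": "carry_out", "kwargs": {
  "slide": [
    [0.0005,0,0],
    [0.001,0,0],
    [0.001,0,0],
    [0.001,0,0]
  ],
  "roll": [0,0,0,0],
  "claw": [0,0,0,0]
}}

```text
clock: 15.02
position: [613.4, 142.1, 187.5]
ee_rot: [0.999, -0.032, -0.004, 0.001]
contact_force: [-10.1, 2.1, 4.8]
gripper_width: 0.2
grasp_force: 5.8
```

{"fn": "carry_out", "kwargs": {
  "slide": [
    [-0.001,0,0],
    [-0.002,0,0],
    [-0.002,0,0]
  ],
  "roll": [0,0,0],
  "claw": [0,0,0]
}}

```text
clock: 15.4
position: [612.6, 142.1, 187.6]
ee_rot: [0.999, -0.032, -0.002, 0.001]
contact_force: [-4.8, 0.4, 1.2]
gripper_width: -0.0
grasp_force: 3.5
```

{"fn": "carry_out", "kwargs": {
  "slide": [
    [-0.001,0,0],
    [-0.0015,0,0],
    [-0.0015,0,0]
  ],
  "roll": [0,0,0],
  "claw": [0,0,0]
}}

```text
clock: 15.78
position: [611.7, 142.5, 188.1]
ee_rot: [0.999, -0.032, -0.001, 0.0]
contact_force: [-6.6, 0.1, 0.9]
gripper_width: -0.0
grasp_force: 2.8
```

The tail is still sprung against the finger, so it is pinched and hasn't dropped. I'll back off, raise the finger, push again and stroke down.

{"fn": "carry_out", "kwargs": {
  "slide": [
    [-0.004,0,0],
    [-0.007,0,-0.002],
    [-0.007,0,-0.0055],
    [-0.004,0,-0.0055],
    [-0.001,0,-0.0055],
    [0.001,0,-0.0055],
    [0.002,0,-0.0055],
    [0.002,0,-0.0055]
  ],
  "roll": [0,0,0,0,0,0,0,0],
  "claw": [0,0,0,0,0,0,0,0]
}}

```text
clock: 16.77
position: [612.9, 142.4, 194.5]
ee_rot: [0.999, -0.032, -0.002, 0.001]
contact_force: [-8.8, 0.9, 8.6]
gripper_width: -0.4
grasp_force: 6.0
```

{"fn": "carry_out", "kwargs": {
  "slide": [
    [0.0005,0,0.001],
    [0.0005,0,0.002],
    [0.0005,0,0.002]
  ],
  "roll": [0,0,0],
  "claw": [0,0,0]
}}

```text
clock: 17.15
position: [613.2, 142.4, 194.1]
ee_rot: [0.999, -0.032, -0.003, 0.001]
contact_force: [-12.3, 1.9, 16.1]
gripper_width: 0.0
grasp_force: 10.1
```

{"fn": "carry_out", "kwargs": {
  "slide": [
    [0,0,-0.01],
    [-0.04,0,-0.04],
    [-0.1,0,-0.06],
    [-0.16,0,-0.06],
    [-0.18,0,-0.06],
    [-0.18,0,-0.06]
  ],
  "roll": [0,0,0,0,0,0],
  "claw": [0,0,0,0,0,0]
}}

```text
clock: 17.9
position: [434.7, 154.2, 252.8]
ee_rot: [1.0, -0.031, 0.001, -0.001]
contact_force: [1.1, -0.0, -0.1]
gripper_width: -0.3
grasp_force: 0.0
```

Run:
```python
from crad import *
go(-14,0.3,188)
q=get_image("side");p=get_image("top")
b=cv2.resize(q["img"][205:265,170:270],None,fx=6,fy=6,interpolation=2)
a=cv2.resize(p["img"][130:215,230:270],None,fx=5,fy=4.2353,interpolation=2)
cv2.imwrite("pics/push3.png",np.hstack([b,a[:360] if len(a)>=360 else cv2.resize(a,(200,360))])[...,::-1])
W=cloud(p); 
L=np.array([ (A.T@(x[:2]-O)).tolist()+[x[2]] for x in W[125:215,225:275].reshape(-1,3) if np.isfinite(x[0])])
L=L[abs(L[:,1])<15]
for x0 in range(-85,70,5):
    s=L[(L[:,0]>=x0)&(L[:,0]<x0+5)]; print(x0+2.5,len(s),np.median(s[:,2]).round(1),end=" | ")
```

```text
pos [434.7 154.2 252.8] yaw -3.54 F [ 1.1 -0.  -0.1] -> slide m [0.1781 0.0004 0.0651] roll 0.16
tcp in cradle [-1.922e+02  1.000e-01]
-82.5 16 10.6 | -77.5 20 12.1 | -72.5 23 10.9 | -67.5 25 12.4 | -62.5 22 12.3 | -57.5 25 12.2 | -52.5 22 12.6 | -47.5 25 11.9 | -42.5 23 12.1 | -37.5 21 12.2 | -32.5 24 12.3 | -27.5 17 11.5 | -22.5 23 11.2 | -17.5 25 11.4 | -12.5 36 15.4 | -7.5 19 23.9 | -2.5 21 25.1 | 2.5 23 22.0 | 7.5 23 23.5 | 12.5 23 22.5 | 17.5 21 20.8 | 22.5 22 21.6 | 27.5 23 20.8 | 32.5 19 19.2 | 37.5 20 18.3 | 42.5 19 21.9 | 47.5 24 16.3 | 52.5 22 19.5 | 57.5 20 16.3 | 62.5 32 18.7 | 67.5 22 22.8 |
```

View pics/push3.png

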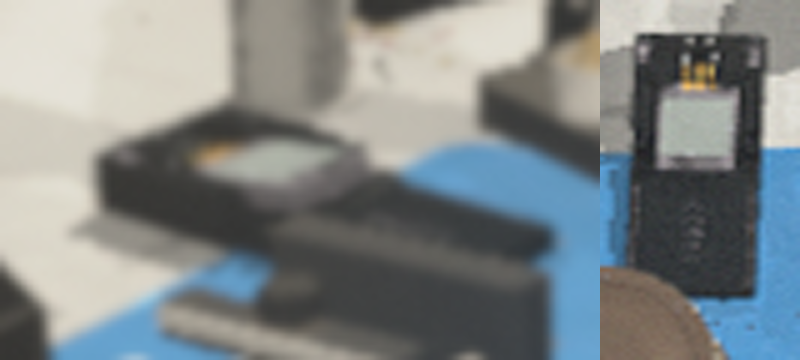

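Depth and picture agree: the tail is back on the lip (top about 24 mm high there), with the nose at the contacts. I stopped just short of clearing the lip. This time I'll push at mid-height, farther, and then stroke down.

{"fn": "carry_out", "kwargs": {
  "slide": [
    [0.06,0,0],
    [0.12,0,0.02],
    [0.16,0,0.045],
    [0.166,0,0.061],
    [0.169,0,0.061],
    [0.17,0,0.061],
    [0.17,0,0.061]
  ],
  "roll": [0,0,0,0,0,0,0],
  "claw": [0,0,0,0,0,0,0]
}}

```text
clock: 18.88
position: [604.6, 143.5, 192.3]
ee_rot: [1.0, -0.031, 0.001, -0.0]
contact_force: [-0.6, -1.1, -0.2]
gripper_width: 0.1
grasp_force: 0.0
```

{"fn": "carry_out", "kwargs": {
  "slide": [
    [0.0015,0,0],
    [0.003,0,0],
    [0.0045,0,0],
    [0.006,0,0],
    [0.007,0,0],
    [0.008,0,0],
    [0.008,0,0]
  ],
  "roll": [0,0,0,0,0,0,0],
  "claw": [0,0,0,0,0,0,0]
}}

```text
clock: 19.75
position: [611.3, 142.4, 191.0]
ee_rot: [0.999, -0.032, -0.003, 0.001]
contact_force: [-7.9, 1.1, 6.0]
gripper_width: -0.0
grasp_force: 4.0
```

{"fn": "carry_out", "kwargs": {
  "slide": [
    [0.001,0,-0.001],
    [0.002,0,-0.001],
    [0.003,0,-0.001],
    [0.0035,0,-0.001],
    [0.0035,0,-0.001]
  ],
  "roll": [0,0,0,0,0],
  "claw": [0,0,0,0,0]
}}

```text
clock: 20.38
position: [613.8, 142.0, 190.3]
ee_rot: [0.999, -0.032, -0.004, 0.001]
contact_force: [-7.4, 2.9, 0.1]
gripper_width: -0.2
grasp_force: 3.8
```

{"fn": "carry_out", "kwargs": {
  "slide": [
    [0.0007,0,0],
    [0.001,0,0.001],
    [0.001,0,0.002],
    [0.001,0,0.003],
    [0.001,0,0.003]
  ],
  "roll": [0,0,0,0,0],
  "claw": [0,0,0,0,0]
}}

```text
clock: 21.0
position: [614.4, 142.0, 187.6]
ee_rot: [0.999, -0.032, -0.005, 0.002]
contact_force: [-10.3, 1.6, 4.6]
gripper_width: 0.2
grasp_force: 6.0
```

{"fn": "carry_out", "kwargs": {
  "slide": [
    [-0.002,0,0],
    [-0.004,0,0],
    [-0.006,0,0],
    [-0.006,0,0]
  ],
  "roll": [0,0,0,0],
  "claw": [0,0,0,0]
}}

```text
clock: 21.5
position: [611.6, 142.7, 189.1]
ee_rot: [0.999, -0.032, 0.0, -0.0]
contact_force: [-1.6, 0.8, -0.6]
gripper_width: -0.1
grasp_force: 0.6
```

{"fn": "carry_out", "kwargs": {
  "slide": [
    [-0.01,0,-0.02],
    [-0.06,0,-0.05],
    [-0.12,0,-0.06],
    [-0.17,0,-0.06],
    [-0.17,0,-0.06]
  ],
  "roll": [0,0,0,0,0],
  "claw": [0,0,0,0,0]
}}

```text
clock: 22.12
position: [439.3, 153.2, 249.9]
ee_rot: [1.0, -0.031, 0.0, -0.0]
contact_force: [0.7, -0.2, -0.2]
gripper_width: 0.1
grasp_force: 0.0
```

```bash
cat > prof.py <<'E'
from crad import *
p=get_image("top");W=np.nanmedian([cloud(get_image("top")) for _ in range(5)],0)
X=W[125:215,225:275].reshape(-1,3);X=X[np.isfinite(X[:,0])]
L=np.c_[(X[:,:2]-O)@A,X[:,2]]
L=L[abs(L[:,1])<15]
for x0 in range(-30,60,4):
    s=L[(L[:,0]>=x0)&(L[:,0]<x0+4)]; print(x0+2,np.median(s[:,2]).round(1),end=" | ")
s=L[(L[:,0]>0)&(L[:,0]<40)];print("\ntop slope,z@24",np.polyfit(s[:,0]-24,s[:,2],1).round(3))
hsv=cv2.cvtColor(p["img"],cv2.COLOR_RGB2GRAY)
im=p["img"].max(2)
print("col profile",[(v,int(at_z(p,(249,v),18)[0]-O[0]),int(im[v,246:252].mean())) for v in range(142,180)])
save(p,"prof.png",(220,125,280,215),6)
E
python3 prof.py; python3 -c "
from crad import *; go(-14,0.3,188)"
```

```text
-28 12.4 | -24 11.9 | -20 11.7 | -16 12.4 | -12 12.9 | -8 13.2 | -4 17.7 | 0 21.4 | 4 20.4 | 8 20.8 | 12 19.8 | 16 20.2 | 20 19.4 | 24 20.3 | 28 19.6 | 32 19.0 | 36 19.1 | 40 19.1 | 44 19.4 | 48 19.0 | 52 19.6 | 56 17.9 | 60 17.2 | 
top slope,z@24 [-0.035 19.837]
col profile [(142, 62, 59), (143, 60, 98), (144, 57, 113), (145, 54, 120), (146, 52, 161), (147, 49, 193), (148, 47, 163), (149, 44, 137), (150, 41, 153), (151, 39, 178), (152, 36, 178), (153, 33, 178), (154, 31, 177), (155, 28, 177), (156, 26, 178), (157, 23, 176), (158, 20, 174), (159, 18, 175), (160, 15, 175), (161, 12, 175), (162, 10, 176), (163, 7, 169), (164, 5, 145), (165, 2, 111), (166, 0, 112), (167, -2, 122), (168, -5, 54), (169, -7, 53), (170, -10, 48), (171, -13, 58), (172, -15, 57), (173, -18, 58), (174, -20, 56), (175, -23, 59), (176, -26, 56), (177, -28, 59), (178, -31, 65), (179, -33, 61)]
pos [442.8 153.8 249. ] yaw -3.69 F [-0.1  0.5  0.7] -> slide m [ 0.1701 -0.      0.0611] roll 0.01
tcp in cradle [-184.1    0.2]
```

The tail is now behind the lip, top about 2–3 mm high. Pressing it down near the tail.

{"fn": "carry_out", "kwargs": {
  "slide": [
    [0.06,0,0],
    [0.12,0,0],
    [0.18,0,0.02],
    [0.19,0,0.04],
    [0.19,0,0.048],
    [0.19,0,0.052],
    [0.19,0,0.0535],
    [0.19,0,0.055]
  ],
  "roll": [0,0,0,0,0,0,0,0],
  "claw": [0,0,0,0,0,0,0,0]
}}

```text
clock: 23.42
position: [631.0, 141.8, 195.1]
ee_rot: [1.0, -0.031, 0.001, -0.0]
contact_force: [0.3, -0.3, 0.4]
gripper_width: 0.4
grasp_force: 0.0
```

{"fn": "carry_out", "kwargs": {
  "slide": [
    [0,0,0.0007],
    [0,0,0.0015],
    [0,0,0.0015]
  ],
  "roll": [0,0,0],
  "claw": [0,0,0]
}}

```text
clock: 23.8
position: [631.3, 141.7, 192.8]
ee_rot: [0.999, -0.032, 0.0, -0.0]
contact_force: [-0.7, 0.6, 1.8]
gripper_width: -0.1
grasp_force: 0.8
```

{"fn": "carry_out", "kwargs": {
  "slide": [
    [0,0,0.0008],
    [0,0,0.0016],
    [0,0,0.0016]
  ],
  "roll": [0,0,0],
  "claw": [0,0,0]
}}

```text
clock: 24.18
position: [631.3, 141.6, 191.5]
ee_rot: [0.999, -0.032, 0.0, -0.0]
contact_force: [-1.7, 1.1, 4.9]
gripper_width: 0.1
grasp_force: 2.4
```

{"fn": "carry_out", "kwargs": {
  "slide": [
    [0,0,0.0005],
    [0,0,0.001],
    [0,0,0.001]
  ],
  "roll": [0,0,0],
  "claw": [0,0,0]
}}

```text
clock: 24.55
position: [631.3, 141.6, 191.5]
ee_rot: [1.0, -0.031, 0.0, -0.0]
contact_force: [-4.7, 1.7, 9.3]
gripper_width: 0.4
grasp_force: 4.6
```

{"fn": "carry_out", "kwargs": {
  "slide": [
    [0,0,0.0005],
    [0,0,0.0005],
    [0,0,-0.005],
    [0,0,-0.03],
    [-0.04,0,-0.06],
    [-0.1,0,-0.06]
  ],
  "roll": [0,0,0,0,0,0],
  "claw": [0,0,0,0,0,0]
}}

```text
clock: 25.3
position: [532.2, 148.1, 251.6]
ee_rot: [0.999, -0.032, 0.003, -0.001]
contact_force: [-0.2, 1.3, -0.2]
gripper_width: -0.0
grasp_force: 0.0
```

{"fn": "carry_out", "kwargs": {
  "slide": [
    [-0.05,0,0],
    [-0.1,0,0],
    [-0.1,0,0]
  ],
  "roll": [0,0,0],
  "claw": [0,0,0]
}}

```text
clock: 25.68
position: [428.5, 153.2, 249.6]
ee_rot: [1.0, -0.031, -0.001, 0.001]
contact_force: [0.9, 0.1, 0.7]
gripper_width: -0.5
grasp_force: 0.0
```

```bash
python3 prof.py
```

```text
-28 12.3 | -24 11.8 | -20 11.9 | -16 12.8 | -12 12.6 | -8 13.6 | -4 17.9 | 0 19.1 | 4 18.9 | 8 18.5 | 12 17.3 | 16 17.8 | 20 17.3 | 24 18.9 | 28 18.1 | 32 18.8 | 36 17.8 | 40 18.7 | 44 19.9 | 48 19.1 | 52 18.6 | 56 18.0 | 60 17.4 | 
top slope,z@24 [4.0000e-03 1.8237e+01]
col profile [(142, 62, 60), (143, 60, 101), (144, 57, 115), (145, 54, 119), (146, 52, 167), (147, 49, 203), (148, 47, 175), (149, 44, 134), (150, 41, 147), (151, 39, 178), (152, 36, 178), (153, 33, 178), (154, 31, 177), (155, 28, 176), (156, 26, 177), (157, 23, 176), (158, 20, 176), (159, 18, 174), (160, 15, 176), (161, 12, 176), (162, 10, 174), (163, 7, 174), (164, 5, 152), (165, 2, 103), (166, 0, 110), (167, -2, 102), (168, -5, 61), (169, -7, 55), (170, -10, 47), (171, -13, 57), (172, -15, 59), (173, -18, 58), (174, -20, 59), (175, -23, 58), (176, -26, 57), (177, -28, 60), (178, -31, 64), (179, -33, 63)]
```

View pics/prof.png

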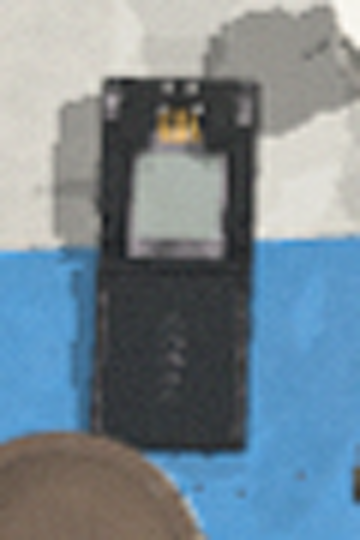

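The battery lies flat in the bay (top 18.2 mm high, slope about 0), centred at about crop (177,205) with its tail behind the lip. Handing in.

```bash
python3 -c "
from bench import *; print(job_done())"
```

```text
the job is handed in; nothing more can be done
None
```

The battery is seated: it lies flat on the bay floor with its tail behind the lip and its contact end at the contacts, the gripper is clear of it, and the job is handed in (no verdict was returned).

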